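Fit a gearbox bearing and hold its cover ready for the screws

ROBOT

A 6-joint arm with a two-finger parallel gripper is mounted at the origin on a cart in front of the work surface, level with it; the furniture and walls round the work are solid. World frame = base frame: x ahead of the robot, y to its left, z up, the work surface at z = 0. Lengths are in m, angles in degrees, forces in N, time in s.
With the tool pointing down it reaches from about 0.375 to 0.9 m from the base axis. Payload 3.1 kg.
Tool frame: the origin (TCP) lies on the front face of the gripper's body, between the roots of the fingers; the fingertips stand 70 mm ahead of it and the grasp point (between the pads) lies 51 mm ahead of it (bot.tip_extent is the distance from the TCP to the fingertips, in m); z points along the fingers, x is the direction in which the jaws open and shut, and the axes are right-handed (so a half turn about z gives the same grasp; the last joint's range is limited). The gripper opens to 87 mm and grips with 3 to 60 N. Pads are 19 mm wide; open, the fingers measure 117 mm over their backs; the gripper's body (75 mm by 190 mm) begins 51 mm behind the grasp point.
Start: joints at [-84.483, 30.224, 82.088, -0, 67.689, -10.227], TCP at [0.17, -0.602, 0.292] pointing down, gripper open.
Joint ranges: [-176.69, 176.69], [-43.24, 126.21], [12.49, 139.97], [-82, 262], [0, 151.66], [-163.58, 163.58]. Speed limits (degrees/s): [159.86, 159.86, 180, 180, 180, 180].

INTERFACE

Orientations are given as a 3x3 rotation matrix whose columns are the frame's x, y, z axes.
In Python, from rig import bot, viewer, ticket gives the robot as it stands. The module is installed in compiled form; this text tells all that it offers.
- The arm moves only by the tool arm_command, never from a script. Its argument "targets" is a list of rows, each an object with "rot": the turn, a rotation vector about the tool's x, y, z in degrees, a list of three; "offset": the shift along the tool's x, y, z in cm, a list of three; "gripper": the closure, from 0 (fully open) to 1 (shut). A call has 1 to 8 rows; each row is the pose to reach, as a shift and turn from the pose commanded when the call began, along the tool's axes at that moment; what a row does not reach only later rows make up. A row lasts 1/10 s, in which the tool goes at most 50 mm and 8.59 degrees, less where a joint would pass 70% of its speed; a pose out of reach is approached as far as the arm can. A call with a gripper value outside its range is refused whole. The fingers move at their own pace and stop on an object; the grip force is fixed at half the most. Time passes only in rows, so rows that repeat a pose let the fingers close. It gives the time, the measured TCP pose, the force and the opening at its end, in the units of the state.
- bot.read_state(): the state, without advancing time (a new reading comes with each control period).
- viewer.capture(name): name is "scene" or "top" or "wrist"; returns a dict with "frame" (384x512x3 uint8, red, green, blue), "fx", "fy", "cx", "cy" (pixels), "D" ([k1, k2, p1, p2, k3] as OpenCV has them; the pictures are not rectified), "view" (4x4, takes a point from world to camera coordinates). Camera axes: x right, y down, z forward; pixel columns grow to the right and rows downward; lengths in m; the calibration is good to about 2 mm. A picture is of the moment at which its call begins. There is no depth.
- ticket.hand_in(): hands the job in, once; it reports no verdict.
The state is a dict: "time_s": time; "joint_positions": joint angles; "qvel": joint speeds; "tau": joint torques, N m; "position": TCP position; "tcp_rot": TCP orientation; "force": force on the tool from outside, world axes, zero at the start; "moment": the same for the moment, N m; "opening": opening from 0.0 (shut) to 1.0 (fully open).
Only numpy, scipy, OpenCV 4.12 (cv2) and the standard library are available. Lean on these libraries where they do the work, as an engineer would, in place of code of your own. Each camera call takes 0.05 s, during which the arm holds its last target. There are 200 camera calls.

TASK

Close up the gearbox end casing: seat the ball bearing flat and fully home in the round pocket on top of the green casing, then pick up the green bearing cover by its boss and hold it level over the casing with its four screw holes lined up with the four threaded holes below, about a centimetre above the machined face and touching neither casing nor bearing, so that I can start the screws. Finish while still holding the cover there; leave the screw dish, ratchet and spanner where they are.

Things in the scene. Friction and masses are not known exactly. Their poses are not given: they have to be found in the camera images.
- casing: Gearbox end casing, green with a bright machined top face, fixed to the bench. Origin: centre of its underside, on the bench; z up, x along its longer side. Foot 124 x 94 mm; the top face, 110 (x) x 80 (y) mm, is 62 mm above the origin. Four 8 mm threaded holes in it at x = +-43, y = +-28 mm; the pattern looks the same after a half turn.
- casing_pocket (a point): Centre of the floor of the bearing pocket in the middle of the casing's top face, 53 mm above the bench. The pocket opens upward: 55.5 mm diameter, 9 mm deep, its mouth widened by a 3 mm, 45 degree chamfer to 61.5 mm. A seated bearing rests on this floor and stands 6 mm proud of the face; the low dark shaft end in the middle lies inside the bearing's hole.
- casing_hole_a (a point): Mouth of the casing's threaded hole at x = +43, y = +28 mm in the casing's frame, in the machined face, 62 mm above the bench. Its axes are those of the casing.
- casing_hole_c (a point): Mouth of the diagonally opposite threaded hole, at x = -43, y = -28 mm in the casing's frame, in the machined face.
- bearing: Steel ball bearing, 52 mm outside diameter, 15 mm high, 0.12 kg, lying flat on the bench. Origin: centre of its underside, z up. Take it across the outside by its upper half, fingertips no lower than about 8 mm above its underside, as only 9 mm of it goes below the casing's face; let go about 7 mm deep, it drops the last 2 mm home.
- cover: Green cast bearing cover, 0.36 to 0.6 kg, lying flange down on the bench. Origin: centre of its flat underside; z up, x along its longer side. Flange 110 (x) x 80 (y) x 12 mm with four 9 mm through holes at x = +-43, y = +-28 mm; beneath it a round recess, 60 mm diameter and 8 mm deep, clears the proud bearing. May be used either way round (half turn).
- cover_boss (a point): Middle of the boss on the cover, 25 mm above the cover's underside. The boss has two flat sides and round ends: 66 mm long (cover's x), 36 mm across the flats (y), from 12 to 38 mm above the underside; an oil plug on top reaches 44 mm. The flats face the cover's +y and -y and are 30 mm long: the place to grip.
- cover_hole_a (a point): Lower mouth of the cover's hole at x = +43, y = +28 mm in the cover's frame, in its underside. Its axes are those of the cover.
- cover_hole_c (a point): Lower mouth of the diagonally opposite hole, at x = -43, y = -28 mm in the cover's frame.
- screw_dish: Bystander: round steel parts dish, 88 mm across, 18 mm high, with four dark socket screws stuck in it. Origin: centre of its underside. Leave alone.
- ratchet: Bystander: ratchet handle with black grip, 34 x 212 x 28 mm, lying along y. Origin: centre of its underside. Leave alone.
- spanner_13: Bystander: combination spanner, 31 x 192 x 8 mm, lying along y. Origin: centre of its underside. Leave alone.
Mind the look-alikes: they are no part of the job. Leave any brown look-alike of the bearing alone.

How it is judged:
By the outcome, as a careful person would: the job done as asked, in the order asked, and still so for the second after the job is handed in, while the arm keeps its last pose, push and grip.
It also fails if it takes over 54 s, if anything falls off the work surface, if the arm or the gripper's body presses on something with over 40 N, if the wrist force passes 120 N, or if a joint passes its speed limit or range.

## Working session

There is one attempt and no reset: what is moved stays moved. The work goes in short steps, Python scripts to look and compute and a tool call to move; the robot and the scene stay as the last step left them, time stands still between calls to the robot, and variables do not carry over. Pictures are saved under pics/ and viewed, about 8 in all and at most 12, crops included, and the job is handed in when it is done.

Besides the shell and the picture viewer there is one more tool, called after "Request:" as a command line: name --argument value ..., lists and objects as JSON in quotes. arm_command: Moves the arm, as the interface text tells. Its arguments: {"type":"object","properties":{"targets":{"type":"array"}},"required":["targets"]}

```bash
mkdir -p pics
cat > h.py <<'E'
import numpy as np, cv2
from rig import bot, viewer, ticket
def cap(n,out=None,crop=None,scale=1):
    c=viewer.capture(n)
    if out:
        im=c["frame"][:,:,::-1]
        if crop: x0,y0,x1,y1=crop; im=im[y0:y1,x0:x1]
        im=cv2.resize(im,None,fx=scale,fy=scale,interpolation=cv2.INTER_CUBIC)
        cv2.imwrite("pics/"+out,im)
    return c
def K(c): return np.array([[c["fx"],0,c["cx"]],[0,c["fy"],c["cy"]],[0,0,1.]])
def ray(c,px,z):
    u=cv2.undistortPoints(np.array(px,float).reshape(-1,1,2),K(c),np.array(c["D"],float)).reshape(-1,2)
    V=np.array(c["view"]);R,t=V[:3,:3],V[:3,3]
    o=-R.T@t; d=np.c_[u,np.ones(len(u))]@R
    return o+d*((z-o[2])/d[:,2])[:,None]
def proj(c,P):
    V=np.array(c["view"])
    return cv2.projectPoints(np.array(P,float).reshape(-1,1,3),cv2.Rodrigues(V[:3,:3])[0],V[:3,3],K(c),np.array(c["D"],float))[0].reshape(-1,2)
def st():
    s=bot.read_state(); print(s["time_s"],np.round(s["position"],4),np.round(s["tcp_rot"],4).tolist(),np.round(s["force"],1),s["opening"]); return s
E
python3 - <<'E'
from h import *
st()
a=cap("top","top1.png",scale=1.5); b=cap("scene","scene1.png",scale=1.5)
for c in(a,b): print(c["fx"],np.round(c["view"],3).tolist())
E
```

```text
0.0 [ 0.1695 -0.6009  0.2913] [[0.2713, -0.9625, -0.0002], [-0.9625, -0.2713, 0.0022], [-0.0022, -0.0004, -1.0]] [ 0.3  0.3 -0.4] 0.9947013385159977
353.4107944527084 [[0.069, -0.998, 0.001, 0.085], [-0.977, -0.067, -0.204, 0.529], [0.204, 0.013, -0.979, 0.918], [0.0, 0.0, 0.0, 1.0]]
428.8428787514236 [[-0.472, -0.882, -0.005, 0.364], [-0.679, 0.367, -0.636, 0.343], [0.563, -0.297, -0.772, 1.164], [0.0, 0.0, 0.0, 1.0]]
```

View pics/top1.png

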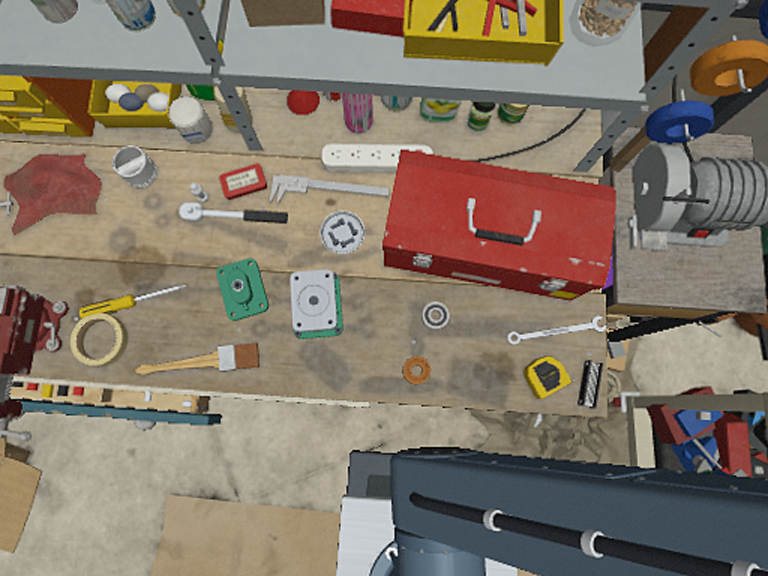

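View pics/scene1.png

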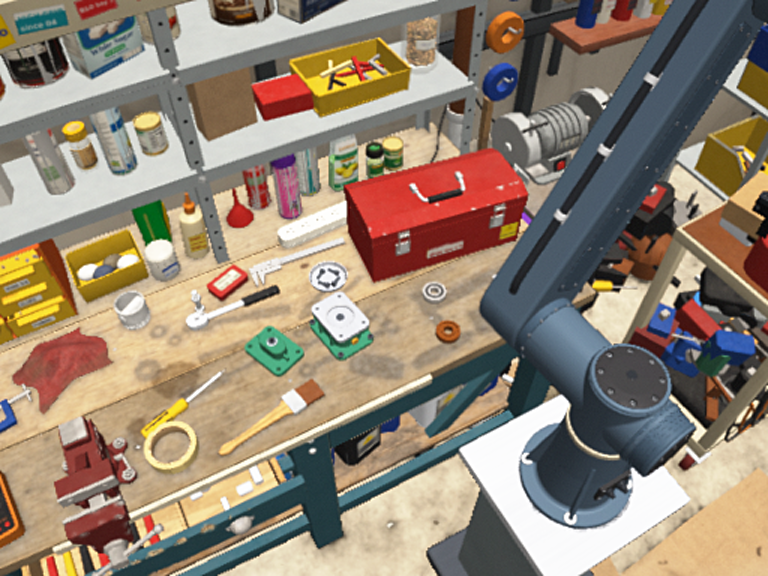

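Top view (1.5x): the steel bearing is at (435,315) and its brown look-alike at (417,370). The casing is at (314,300) with the dark shaft end in its pocket, and the green cover at (241,288). Candidates: for the bearing, steel (435,315) or brown (417,370), so I choose steel. For the cover, only (241,288) has a flange and boss. One close crop will check this.

Run:
```python
from h import *
cap("top","top2.png",crop=(138,165,310,260),scale=4.6)
```

```text
(no output)
```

View pics/top2.png

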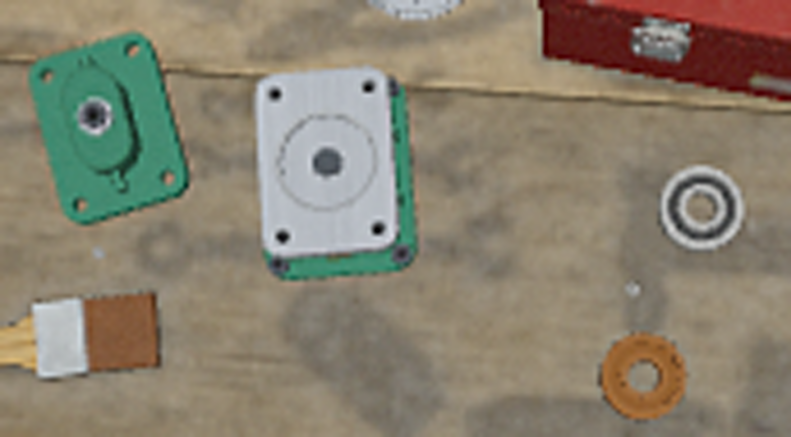

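The steel bearing is at crop (702,208) and the brown ring at (643,377), so the choice holds. Casing holes: (275,94), (369,87), (377,229), (282,237). Cover holes: (47,75), (133,50), (168,178), (81,205).

Run:
```python
from h import *
s=st(); c=cap("top"); w=cap("wrist")
R=np.array(s["tcp_rot"]);p=np.array(s["position"])
f=lambda P:[((x+.5)/4.6-.5+138,(y+.5)/4.6-.5+165) for x,y in P]
b=ray(c,f([(702,208)]),.015);print("bearing",b)
H=ray(c,f([(275,94),(369,87),(377,229),(282,237)]),.062)
C=ray(c,f([(47,75),(133,50),(168,178),(81,205)]),.012)
for n,h in(("cas",H),("cov",C)):
    d=(h[0]+h[1]-h[2]-h[3]); e=h[1]+h[2]-h[0]-h[3]
    print(n,h.mean(0),np.degrees(np.arctan2(d[1],d[0])),np.degrees(np.arctan2(e[1],e[0])),np.linalg.norm(d)/2,np.linalg.norm(e)/2)
print(np.round(w["view"],4).tolist(), w["fx"],w["cx"],w["cy"])
V=np.array(w["view"]);Rt=V[:3,:3]@R;print("cam in tool",np.round(R.T@(-V[:3,:3].T@V[:3,3]-p),4),np.round(Rt,3).tolist())
print("off tool cm", R.T@(b[0]-p)*100)
```

```text
0.15 [ 0.1696 -0.6011  0.2915] [[0.2713, -0.9625, -0.0002], [-0.9625, -0.2713, 0.0016], [-0.0016, -0.0003, -1.0]] [-1.1 -0.  -0.6] 1.0012188455094835
bearing [[0.48810187 0.00838929 0.015     ]]
cas [0.49303217 0.23641183 0.062     ] 8.306807240335893 -81.43156548149486 0.08597054022459281 0.05599752634535677
cov [0.51453555 0.38201183 0.012     ] 21.429891017298573 -68.79712670286877 0.08656026834618086 0.056052890603934286
[[0.2717, -0.9624, -0.0023, -0.6245], [-0.9233, -0.2614, 0.2814, -0.0346], [-0.2714, -0.0743, -0.9596, 0.3919], [0.0, 0.0, 0.0, 1.0]] 300.8917712194835 253.02165672837705 194.9258660567568
cam in tool [ 0.0007 -0.0772 -0.0928] [[1.0, -0.0, 0.001], [0.001, 0.96, -0.282], [-0.001, 0.282, 0.96]]
off tool cm [-49.97389629 -47.18849916  27.74477219]
```

Run:
```python
from h import *
c=cap("top"); s=cap("scene")
print("toolbox bottom front L,R",ray(c,np.array([(385,266),(570,298)])/1.5,0)[:,:2].tolist())
# top corner triangulated: top (402,152)->scene(347,183) back-left ; front-left bottom check scene (377,276)
print(ray(s,np.array([(377,276),(518,243)])/1.5,0)[:,:2].tolist())
for z in (.08,.12,.15,.18): print(z,ray(c,np.array([(389,234),(608,268)])/1.5,z)[:,:2].tolist(),ray(s,np.array([(371,237),(524,205)])/1.5,z)[:,:2].tolist())
```

```text
toolbox bottom front L,R [[0.5802333140118521, 0.109664195952374], [0.5412413198895083, -0.252948212559126]]
[[0.5978297446543237, 0.09321065723565086], [0.5289417781984831, -0.25456694304924665]]
0.08 [[0.6204513108779747, 0.10622444688465976], [0.5842027452468377, -0.2939573367586294]] [[0.6451157519251158, 0.0827123282703987], [0.5670611128083668, -0.2843560958972946]]
0.12 [[0.6076403934101122, 0.10631892887132295], [0.5729568239268585, -0.2765854000934052]] [[0.6106365462657459, 0.1003394475127024], [0.5355879288395143, -0.2525925248381854]]
0.15 [[0.5980322053092153, 0.10638979036132035], [0.5645223829368741, -0.26355644759448704]] [[0.5847771420212186, 0.11355978694443014], [0.5119830408628749, -0.22876984654385335]]
0.18 [[0.5884240172083184, 0.10646065185131773], [0.5560879419468897, -0.25052749509556893]] [[0.5589177377766914, 0.12678012637615788], [0.48837815288623554, -0.20494716824952142]]
```

Request:
arm_command --targets '[{"rot": [0,0,0],"offset": [-25,-20,0],"gripper": 0},{"rot": [0,0,0],"offset": [-25,-20,0],"gripper": 0},{"rot": [0,0,0],"offset": [-25,-20,0],"gripper": 0},{"rot": [0,0,0],"offset": [-25,-20,0],"gripper": 0},{"rot": [0,0,0],"offset": [-25,-20,0],"gripper": 0},{"rot": [0,0,0],"offset": [-25,-20,0],"gripper": 0},{"rot": [0,0,0],"offset": [-25,-20,0],"gripper": 0},{"rot": [0,0,0],"offset": [-25,-20,0],"gripper": 0}]'

```text
time_s: 1.15
position: [0.2946, -0.3034, 0.2924]
tcp_rot: [[0.275, -0.961, -0.001], [-0.961, -0.275, 0.002], [-0.002, 0.0, -1.0]]
force: [-0.2, -0.2, 1.5]
opening: 0.997
```

Request:
arm_command --targets '[{"rot": [0,0,-8.5],"offset": [-3,-3.4,0],"gripper": 0},{"rot": [0,0,-17],"offset": [-6,-6.8,0],"gripper": 0},{"rot": [0,0,-25.5],"offset": [-9,-10.2,0],"gripper": 0},{"rot": [0,0,-34],"offset": [-12,-13.6,0],"gripper": 0},{"rot": [0,0,-42.5],"offset": [-15,-17,0],"gripper": 0},{"rot": [0,0,-51],"offset": [-18,-20.4,0],"gripper": 0},{"rot": [0,0,-59.5],"offset": [-21,-23.8,2],"gripper": 0},{"rot": [0,0,-68],"offset": [-24.5,-27.1,4],"gripper": 0}]'

```text
time_s: 1.95
position: [0.4908, 0.001, 0.2533]
tcp_rot: [[0.995, -0.104, 0.005], [-0.104, -0.995, -0.002], [0.005, 0.001, -1.0]]
force: [1.6, -0.2, 0.0]
opening: 1.001
```

Request:
arm_command --targets '[{"rot": [0,0,-8.5],"offset": [0,0,0],"gripper": 0},{"rot": [0,0,-17],"offset": [0,0,0],"gripper": 0},{"rot": [0,0,-25.5],"offset": [0,0,0],"gripper": 0},{"rot": [0,0,-34],"offset": [0,0,0],"gripper": 0},{"rot": [0,0,-42.5],"offset": [0,0,0],"gripper": 0},{"rot": [0,0,-51],"offset": [0,0,0],"gripper": 0},{"rot": [0,0,-59.5],"offset": [0,0,0],"gripper": 0},{"rot": [0,0,-68],"offset": [0,0,0],"gripper": 0}]'

```text
time_s: 2.75
position: [0.489, -0.0005, 0.2531]
tcp_rot: [[0.469, 0.883, 0.002], [0.883, -0.469, -0.001], [0.0, 0.002, -1.0]]
force: [0.1, 0.5, -0.3]
opening: 0.997
```

Request:
arm_command --targets '[{"rot": [0,0,-8.5],"offset": [0,0,1],"gripper": 0},{"rot": [0,0,-17],"offset": [0,0,2],"gripper": 0},{"rot": [0,0,-25.5],"offset": [0,0,3],"gripper": 0},{"rot": [0,0,-34],"offset": [0,0,4],"gripper": 0},{"rot": [0,0,-36.7],"offset": [0,0,5],"gripper": 0},{"rot": [0,0,-36.7],"offset": [0,0,5],"gripper": 0},{"rot": [0,0,-36.7],"offset": [0,0,5],"gripper": 0}]'

```text
time_s: 3.45
position: [0.4885, 0.0001, 0.203]
tcp_rot: [[-0.145, 0.989, 0.001], [0.989, 0.145, -0.0], [-0.0, 0.0, -1.0]]
force: [-0.4, 0.5, 1.3]
opening: 0.995
```

Run:
```python
from h import *
s=st(); c=cap("wrist","w1.png",scale=1.5)
print(np.round(s["joint_positions"],1), proj(c,[(.488,.0084,.015)])*1.5)
```

```text
3.45 [4.885e-01 1.000e-04 2.030e-01] [[-0.1448, 0.9895, 0.0005], [0.9895, 0.1448, -0.0003], [-0.0003, 0.0005, -1.0]] [-0.4  0.5  1.3] 0.9948725615404911
[ -13.1   27.9  106.4   -0.    45.7 -111.4] [[392.97898129 285.81923436]]
```

View pics/w1.png

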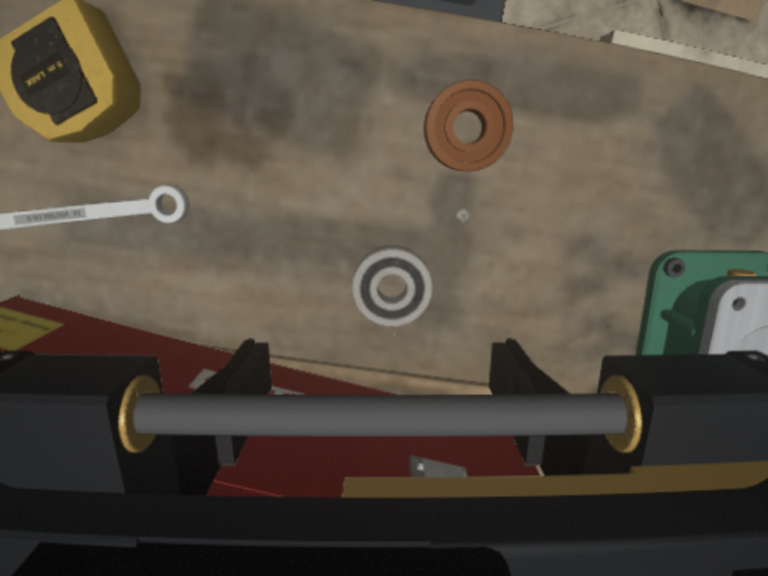

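The bearing is at (392,286), within a pixel of the prediction, so I descend and grip.

Request:
arm_command --targets '[{"rot": [0,0,0],"offset": [0.8,0.05,2],"gripper": 0},{"rot": [0,0,0],"offset": [0.8,0.05,4],"gripper": 0},{"rot": [0,0,0],"offset": [0.8,0.05,6.5],"gripper": 0},{"rot": [0,0,0],"offset": [0.8,0.05,9],"gripper": 0},{"rot": [0,0,0],"offset": [0.8,0.05,11],"gripper": 0},{"rot": [0,0,0],"offset": [0.8,0.05,12],"gripper": 0},{"rot": [0,0,0],"offset": [0.8,0.05,12.4],"gripper": 0},{"rot": [0,0,0],"offset": [0.8,0.05,12.4],"gripper": 0}]'

```text
time_s: 4.3
position: [0.4874, 0.0089, 0.0792]
tcp_rot: [[-0.147, 0.989, 0.0], [0.989, 0.147, -0.0], [-0.0, 0.0, -1.0]]
force: [-0.8, -0.3, -0.3]
opening: 0.999
```

Request:
arm_command --targets '[{"rot": [0,0,0],"offset": [0,0,0],"gripper": 0.3},{"rot": [0,0,0],"offset": [0,0,0],"gripper": 0.4},{"rot": [0,0,0],"offset": [0,0,0],"gripper": 0.6},{"rot": [0,0,0],"offset": [0,0,0],"gripper": 1},{"rot": [0,0,0],"offset": [0,0,0],"gripper": 1},{"rot": [0,0,0],"offset": [0,0,0],"gripper": 1},{"rot": [0,0,0],"offset": [0,0,0],"gripper": 1},{"rot": [0,0,0],"offset": [0,0,0],"gripper": 1}]'

```text
time_s: 5.1
position: [0.4872, 0.009, 0.0792]
tcp_rot: [[-0.147, 0.989, 0.0], [0.989, 0.147, -0.0], [-0.0, 0.0, -1.0]]
force: [0.3, -0.0, 2.2]
opening: 0.571
```

Request:
arm_command --targets '[{"rot": [0,0,0],"offset": [0,0,-1],"gripper": 1},{"rot": [0,0,0],"offset": [0,0,-3],"gripper": 1},{"rot": [0,0,0],"offset": [0,0,-5.5],"gripper": 1},{"rot": [0,0,0],"offset": [0,0,-8],"gripper": 1},{"rot": [0,0,0],"offset": [0,0,-10.5],"gripper": 1},{"rot": [0,0,0],"offset": [1,0.2,-12],"gripper": 1},{"rot": [0,0,0],"offset": [3,0.5,-12],"gripper": 1},{"rot": [0,0,0],"offset": [5.4,0.9,-12],"gripper": 1}]'

```text
time_s: 5.9
position: [0.4881, 0.0638, 0.2002]
tcp_rot: [[-0.145, 0.989, 0.001], [0.989, 0.145, -0.0], [-0.0, 0.001, -1.0]]
force: [-0.1, 0.6, -1.6]
opening: 0.57
```

Request:
arm_command --targets '[{"rot": [0,0,0],"offset": [3,0.5,0],"gripper": 1},{"rot": [0,0,0],"offset": [6,1,0],"gripper": 1},{"rot": [0,0,0],"offset": [9,1.5,0],"gripper": 1},{"rot": [0,0,0],"offset": [12,2.1,0],"gripper": 1},{"rot": [0,0,0],"offset": [15,2.7,0],"gripper": 1},{"rot": [0,0,0],"offset": [17,3,0],"gripper": 1},{"rot": [0,0,0],"offset": [17,3,0],"gripper": 1},{"rot": [0,0,0],"offset": [17,3,0],"gripper": 1}]'

```text
time_s: 6.7
position: [0.492, 0.2363, 0.1991]
tcp_rot: [[-0.148, 0.989, -0.001], [0.989, 0.148, -0.001], [-0.001, -0.001, -1.0]]
force: [-0.2, -0.2, -2.1]
opening: 0.57
```

Run:
```python
from h import *
s=st(); c=cap("wrist","w2.png",scale=1.5)
R=np.array(s["tcp_rot"]);p=np.array(s["position"])
print(proj(c,[(.49303,.23641,.062)])*1.5, "bearing top pred",proj(c,[p+R@(0,0,.064)])*1.5)
y=np.radians(8.45)
A=np.array([[np.cos(y),-np.sin(y)],[np.sin(y),np.cos(y)]])
for h in [(43,28),(43,-28),(-43,28),(-43,-28)]: print(h,proj(c,[np.r_[np.array([.49303,.23641])+A@np.array(h)/1000,.062]])*1.5)
```

```text
6.7 [0.492  0.2363 0.1991] [[-0.1483, 0.9889, -0.001], [0.9889, 0.1483, -0.0007], [-0.0005, -0.0011, -1.0]] [-0.2 -0.2 -2.1] 0.5698095340645685
[[380.26252199 312.05139654]] bearing top pred [[380.65698598 370.94870634]]
(43, 28) [[429.57200827 384.08323857]]
(43, -28) [[330.60341452 383.95028647]]
(-43, 28) [[435.16377322 232.44906818]]
(-43, -28) [[325.7126086  232.26243733]]
```

View pics/w2.png

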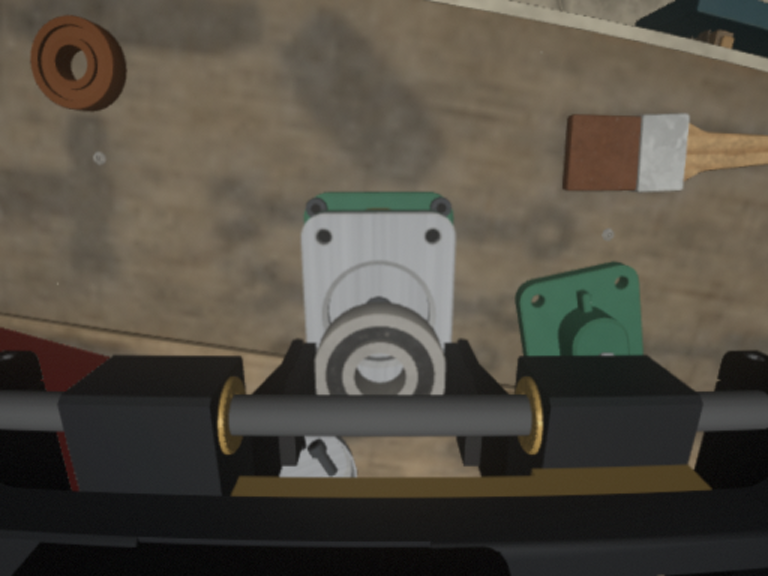

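The bearing is held at about (380,368). The casing's near holes are at (323,237) and (432,236), roughly 2 mm off the prediction. I'll overlay the predicted bearing outlines to check its tilt and the camera bias.

```bash
cat > ov.py <<'E'
from h import *
def circ(c,fr,r,R,p): # circle in tool frame at centre fr
    t=np.linspace(0,2*np.pi,73); P=np.c_[r*np.cos(t),r*np.sin(t),0*t]+fr
    return proj(c,P@R.T+p)
def draw(im,pts,x0,y0,s,col):
    q=((pts+.5-(x0,y0))*s-.5); cv2.polylines(im,[np.round(q*8).astype(int).reshape(-1,1,2)],False,col,1,cv2.LINE_AA,3)
E
python3 - <<'E'
from ov import *
s=st(); c=cap("wrist"); R=np.array(s["tcp_rot"]);p=np.array(s["position"])
x0,y0,x1,y1,S=190,120,320,280,4.8
im=cv2.resize(c["frame"][y0:y1,x0:x1,::-1],None,fx=S,fy=S,interpolation=cv2.INTER_CUBIC)
im=im[:,:]
draw(im,circ(c,(0,0,.064-.0005),.026,R,p),x0,y0,S,(0,0,255))
draw(im,circ(c,(0,0,.079-.0005),.026,R,p),x0,y0,S,(255,0,0))
y=np.radians(8.45);A=np.array([[np.cos(y),-np.sin(y),0],[np.sin(y),np.cos(y),0],[0,0,1]])
draw(im,circ(c,(0,0,0),.03075,A,np.array([.49303,.23641,.062])),x0,y0,S,(0,255,0))
im=im[:600];cv2.imwrite("pics/w3.png",im)
E
```

```text
6.75 [0.4922 0.2357 0.199 ] [[-0.1471, 0.9891, -0.001], [0.9891, 0.1471, -0.0007], [-0.0005, -0.0011, -1.0]] [-0.7 -0.3 -2.1] 0.5695305260991024
```

View pics/w3.png

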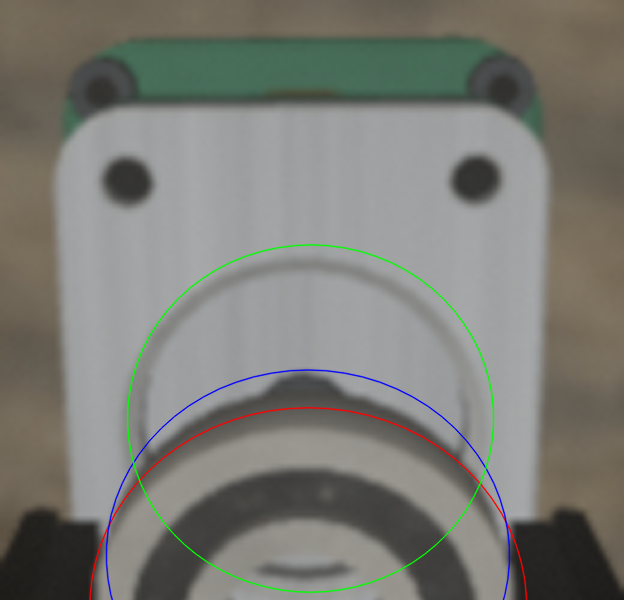

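Request:
arm_command --targets '[{"rot": [0,0,0],"offset": [-0.05,0.12,1],"gripper": 1},{"rot": [0,0,0],"offset": [-0.05,0.12,2.5],"gripper": 1},{"rot": [0,0,0],"offset": [-0.05,0.12,4],"gripper": 1},{"rot": [0,0,0],"offset": [-0.05,0.12,5],"gripper": 1},{"rot": [0,0,0],"offset": [-0.05,0.12,5.2],"gripper": 1},{"rot": [0,0,0],"offset": [-0.05,0.12,5.2],"gripper": 1},{"rot": [0,0,0],"offset": [-0.05,0.12,5.2],"gripper": 1}]'

```text
time_s: 7.5
position: [0.4944, 0.2359, 0.1474]
tcp_rot: [[-0.147, 0.989, 0.001], [0.989, 0.147, 0.0], [0.0, 0.001, -1.0]]
force: [0.2, -0.6, -1.3]
opening: 0.568
```

Run:
```python
from ov import *
s=st(); c=cap("wrist"); R=np.array(s["tcp_rot"]);p=np.array(s["position"])
x0,y0,x1,y1,S=175,130,335,265,4.4
im=cv2.resize(c["frame"][y0:y1,x0:x1,::-1],None,fx=S,fy=S,interpolation=cv2.INTER_CUBIC)
draw(im,circ(c,(0,0,.0642),.026,R,p),x0,y0,S,(0,0,255))
y=np.radians(8.45);A=np.array([[np.cos(y),-np.sin(y),0],[np.sin(y),np.cos(y),0],[0,0,1]])
o=np.array([.49303,.23641,.062])
draw(im,circ(c,(0,0,0),.03075,A,o),x0,y0,S,(0,255,0))
for hx in(43,-43):
  for hy in(28,-28): draw(im,circ(c,(hx/1e3,hy/1e3,0),.004,A,o),x0,y0,S,(0,255,0))
cv2.imwrite("pics/w4.png",im); print((R.T@(o-p)*1000).round(2))
```

```text
7.5 [0.4944 0.2359 0.1474] [[-0.1465, 0.9892, 0.0009], [0.9892, 0.1465, 0.0002], [0.0001, 0.0009, -1.0]] [ 0.2 -0.6 -1.3] 0.5680078898568947
[ 0.71 -1.36 85.4 ]
```

View pics/w4.png

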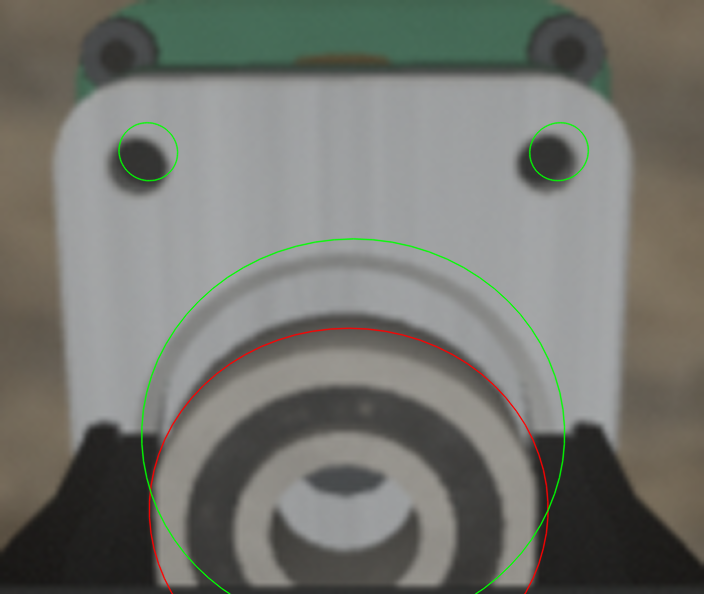

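Run:
```python
from ov import *
s=st(); c=cap("wrist"); R=np.array(s["tcp_rot"]);p=np.array(s["position"])
x0,y0,S=175,130,4.4
f=lambda P:[((x+.5)/S-.5+x0,(y+.5)/S-.5+y0) for x,y in P]
T=lambda P,z:(ray(c,f(P),z)-p)@R*1000
zt=p[2]-.0642
for l,r,t,row in((155,538,345,535),(187,503,385,530),(233,457,430,525)):
    q=T([(l,row),(r,row),((l+r)/2,t)],zt); rad=(q[1,0]-q[0,0])/2
    print("ring r",rad.round(2),"cx",q[:2,0].mean().round(2),"cy",(q[2,1]+rad).round(2))
h=T([(138,165),(547,164)],.062); print("holes",h.round(2))
y=np.radians(8.45);u=R.T@np.array([np.cos(y),np.sin(y),0]);print("casing ctr",(h.mean(0)+43*u).round(2))
print("pocket edges",T([(348,250),(348,268)],.062).round(2))
```

```text
7.55 [0.4944 0.236  0.1476] [[-0.1467, 0.9892, 0.0013], [0.9892, 0.1467, 0.0003], [0.0001, 0.0013, -1.0]] [-0.1 -0.9 -1.2] 0.5749705641531423
ring r 25.11 cx -0.24 cy 1.38
ring r 20.68 cx -0.44 cy 2.28
ring r 14.63 cx -0.44 cy 2.36
holes [[-28.76 -42.43  85.54]
 [ 27.2  -42.58  85.55]]
casing ctr [-0.77  0.5  85.6 ]
pocket edges [[-2.000e-02 -3.040e+01  8.556e+01]
 [-1.000e-02 -2.780e+01  8.556e+01]]
```

Request:
arm_command --targets '[{"rot": [0,0,0],"offset": [-0.04,-0.14,0.2],"gripper": 1},{"rot": [0,0,0],"offset": [-0.04,-0.14,0.4],"gripper": 1},{"rot": [0,0,0],"offset": [-0.04,-0.14,0.6],"gripper": 1},{"rot": [0,0,0],"offset": [-0.04,-0.14,0.75],"gripper": 1},{"rot": [0,0,0],"offset": [-0.04,-0.14,0.85],"gripper": 1},{"rot": [0,0,0],"offset": [-0.04,-0.14,0.95],"gripper": 1},{"rot": [0,0,0],"offset": [-0.04,-0.14,0.95],"gripper": 1}]'

```text
time_s: 8.3
position: [0.4926, 0.2353, 0.1374]
tcp_rot: [[-0.147, 0.989, -0.0], [0.989, 0.147, -0.0], [-0.0, -0.0, -1.0]]
force: [0.2, -0.1, -1.2]
opening: 0.575
```

Request:
arm_command --targets '[{"rot": [0,0,0],"offset": [0,0,0.1],"gripper": 1},{"rot": [0,0,0],"offset": [0,0,0.2],"gripper": 1},{"rot": [0,0,0],"offset": [0,0,0.28],"gripper": 1},{"rot": [0,0,0],"offset": [0,0,0.35],"gripper": 1},{"rot": [0,0,0],"offset": [0,0,0.35],"gripper": 1},{"rot": [0,0,0],"offset": [0,0,0.35],"gripper": 1}]'

```text
time_s: 8.9
position: [0.4927, 0.2354, 0.134]
tcp_rot: [[-0.147, 0.989, -0.0], [0.989, 0.147, -0.0], [-0.0, -0.0, -1.0]]
force: [-0.0, 0.3, -0.7]
opening: 0.566
```

No contact force, so the bearing is about 7 mm deep. I release and retreat toward the cover.

Request:
arm_command --targets '[{"rot": [0,0,0],"offset": [0,0,0],"gripper": 0.35},{"rot": [0,0,0],"offset": [0,0,0],"gripper": 0.2},{"rot": [0,0,0],"offset": [0,0,0],"gripper": 0.1},{"rot": [0,0,0],"offset": [0,0,0],"gripper": 0.1},{"rot": [0,0,0],"offset": [0,0,-1],"gripper": 0},{"rot": [0,0,0],"offset": [0,0,-3],"gripper": 0},{"rot": [0,0,0],"offset": [0,0,-5],"gripper": 0},{"rot": [0,0,0],"offset": [0,0,-7],"gripper": 0}]'

```text
time_s: 9.7
position: [0.4926, 0.2354, 0.2054]
tcp_rot: [[-0.147, 0.989, 0.0], [0.989, 0.147, 0.0], [0.0, 0.0, -1.0]]
force: [-0.2, -0.5, 0.2]
opening: 0.993
```

Run:
```python
from ov import *
s=st(); c=cap("top"); w=cap("wrist")
y=np.radians(8.45);A=np.array([[np.cos(y),-np.sin(y),0],[np.sin(y),np.cos(y),0],[0,0,1]])
a=cv2.resize(w["frame"][130:270,170:340,::-1],None,fx=4,fy=4,interpolation=cv2.INTER_CUBIC)
cv2.imwrite("pics/w5.png",a)
print((proj(w,[(.4927,.2354,z) for z in(.062,.068)])-(170,130))*4)
```

```text
9.7 [0.4926 0.2354 0.2054] [[-0.1469, 0.9892, 0.0003], [0.9892, 0.1469, 0.0001], [0.0, 0.0003, -1.0]] [-0.2 -0.5  0.2] 0.9926402946964277
[[332.11860117 280.63983075]
 [332.16457011 289.6013924 ]]
```

View pics/w5.png

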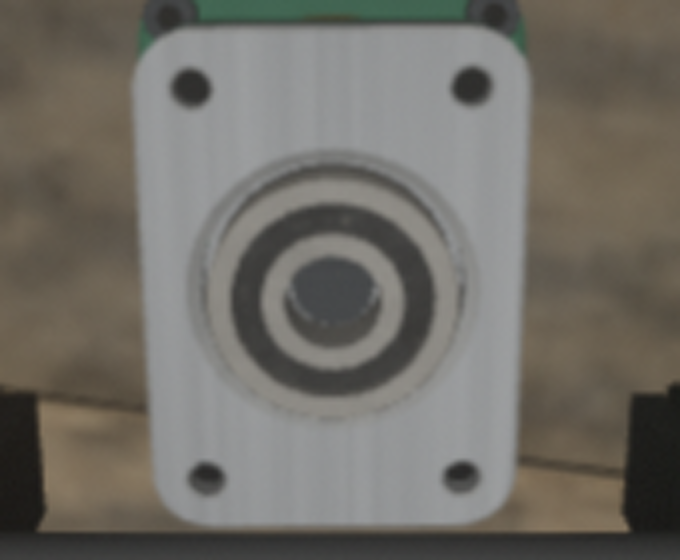

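All four casing holes show at (190,88), (471,86), (460,477), (207,478). The bearing sits concentric in the pocket and looks flat. Now I'll quantify that.

Run:
```python
from ov import *
s=st(); w=cap("wrist"); R=np.array(s["tcp_rot"]);p=np.array(s["position"])
f=lambda P:[((x+.5)/4-.5+170,(y+.5)/4-.5+130) for x,y in P]
h=ray(w,f([(190.5,88),(471.5,86),(460,477),(207,478)]),.062)
m=h.mean(0); print("ctr",m.round(4),"tool mm",((m-p)@R*1000).round(2))
for a,b in((0,3),(1,2),(0,1),(3,2)):
    d=h[b]-h[a]; print(np.linalg.norm(d)*1000,np.degrees(np.arctan2(d[1],d[0])))
for z in(.062,.066,.068,.070,.072):
    q=ray(w,f([(208,297),(458,297),(333,177),(333,415),(230,298),(434,298),(332,202),(332,396)]),z)
    t=(q-p)@R*1000
    print(z,"face dia",(t[1]-t[0])[0].round(2),(t[3]-t[2])[1].round(2),"ctr rel",((t[0]+t[1])/2-(m-p)@R*1000)[0].round(2),((t[2]+t[3])/2-(m-p)@R*1000)[1].round(2),"seal",(t[5]-t[4])[0].round(2),(t[7]-t[6])[1].round(2),((t[6]+t[7])/2-(m-p)@R*1000)[1].round(2))
```

```text
9.8 [0.4943 0.2359 0.2072] [[-0.147, 0.9891, 0.0065], [0.9891, 0.147, 0.0016], [0.0007, 0.0067, -1.0]] [-0.2 -0.3 -0.4] 0.9954034172261879
ctr [0.4945 0.2354 0.062 ] tool mm [ -0.63  -0.84 145.2 ]
85.1659290598246 8.926139345572846
85.34762022322921 8.693218967457687
55.56900213700998 98.86987531597995
55.22252119381568 98.68174075107984
0.062 face dia 51.98 52.15 ctr rel 0.15 1.68 seal 42.42 42.55 2.07
0.066 face dia 51.1 51.27 ctr rel 0.15 0.37 seal 41.7 41.84 0.75
0.068 face dia 50.66 50.83 ctr rel 0.15 -0.29 seal 41.34 41.48 0.09
0.07 face dia 50.23 50.39 ctr rel 0.14 -0.95 seal 40.99 41.12 -0.57
0.072 face dia 49.79 49.95 ctr rel 0.14 -1.61 seal 40.63 40.76 -1.23
```

The bearing is concentric within 0.3 mm at the seated height and flat. Next, the cover.

Request:
arm_command --targets '[{"rot": [0,0,-2],"offset": [2,0.6,0],"gripper": 0},{"rot": [0,0,-5],"offset": [5,1.5,0],"gripper": 0},{"rot": [0,0,-9],"offset": [9,2.7,0],"gripper": 0},{"rot": [0,0,-12.9],"offset": [12.5,3.8,1.5],"gripper": 0},{"rot": [0,0,-12.9],"offset": [14.2,4.3,3],"gripper": 0},{"rot": [0,0,-12.9],"offset": [14.2,4.3,4.6],"gripper": 0},{"rot": [0,0,-12.9],"offset": [14.2,4.3,4.6],"gripper": 0},{"rot": [0,0,-12.9],"offset": [14.2,4.3,4.6],"gripper": 0}]'

```text
time_s: 10.65
position: [0.5137, 0.3817, 0.157]
tcp_rot: [[-0.364, 0.931, -0.002], [0.931, 0.364, -0.001], [-0.0, -0.003, -1.0]]
force: [0.1, 0.6, 0.6]
opening: 0.998
```

Run:
```python
from ov import *
for i in range(3): s=st(); w=cap("wrist","w6.png",crop=(170,130,340,270),scale=4)
```

```text
10.65 [0.5137 0.3817 0.157 ] [[-0.3639, 0.9314, -0.0024], [0.9314, 0.3639, -0.0013], [-0.0003, -0.0027, -1.0]] [0.1 0.6 0.6] 0.99800245448135
10.7 [0.5143 0.3817 0.1579] [[-0.3635, 0.9316, -0.0008], [0.9316, 0.3635, -0.0004], [-0.0001, -0.0009, -1.0]] [ 0.3 -0.7  0.4] 1.0038376632991595
10.75 [0.5146 0.3817 0.1585] [[-0.3633, 0.9317, 0.0003], [0.9317, 0.3633, 0.0002], [0.0, 0.0004, -1.0]] [-0.1 -0.3 -0.6] 1.000626110041708
```

View pics/w6.png

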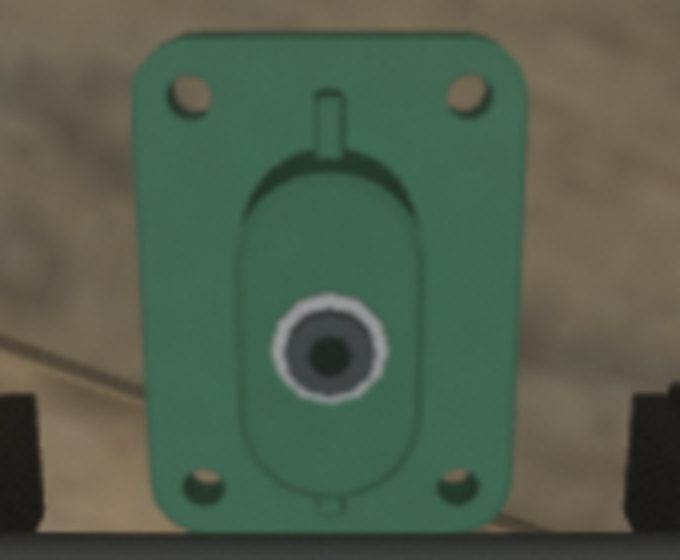

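Cover holes (upper mouths) are at (189,95), (470,95), (458,486), (204,486), and the boss is upright between the jaws.

Run:
```python
from ov import *
w=cap("wrist"); s=st(); R=np.array(s["tcp_rot"]);p=np.array(s["position"])
f=lambda P:[((x+.5)/4-.5+170,(y+.5)/4-.5+130) for x,y in P]
h=ray(w,f([(189,95),(470,95),(458,486),(204,486)]),.012)
m=h.mean(0); print("ctr",m.round(4),"tool mm",((m-p)@R*1000).round(2), "tool yaw",np.degrees(np.arctan2(R[1,0],R[0,0])))
for a,b in((0,3),(1,2),(0,1),(3,2)):
    d=h[b]-h[a]; print(np.linalg.norm(d)*1000,np.degrees(np.arctan2(d[1],d[0])))
```

```text
10.85 [0.5149 0.3818 0.159 ] [[-0.3633, 0.9317, 0.0013], [0.9317, 0.3633, 0.0006], [0.0001, 0.0014, -1.0]] [ 0.6  0.5 -0.3] 0.9966672328177059
ctr [0.5166 0.3814 0.012 ] tool mm [ -1.06   1.25 146.98] tool yaw 111.3005773051978
86.14463648731035 21.55451463174865
86.15923033836351 21.419603509595852
56.09930466701081 111.31008509046727
55.89649575985007 111.29448372117278
```

Request:
arm_command --targets '[{"rot": [0,0,0],"offset": [-0.05,0.08,1.5],"gripper": 0},{"rot": [0,0,0],"offset": [-0.05,0.08,3],"gripper": 0},{"rot": [0,0,0],"offset": [-0.05,0.08,4.5],"gripper": 0},{"rot": [0,0,0],"offset": [-0.05,0.08,6],"gripper": 0},{"rot": [0,0,0],"offset": [-0.05,0.08,7],"gripper": 0},{"rot": [0,0,0],"offset": [-0.05,0.08,7.4],"gripper": 0},{"rot": [0,0,0],"offset": [-0.05,0.08,7.4],"gripper": 0},{"rot": [0,0,0],"offset": [-0.05,0.08,7.4],"gripper": 0}]'

```text
time_s: 11.65
position: [0.5156, 0.3822, 0.0843]
tcp_rot: [[-0.364, 0.931, 0.001], [0.931, 0.364, 0.0], [0.0, 0.001, -1.0]]
force: [0.6, -0.1, 0.5]
opening: 1.0
```

Request:
arm_command --targets '[{"rot": [0,0,0],"offset": [0,0,0],"gripper": 0.4},{"rot": [0,0,0],"offset": [0,0,0],"gripper": 0.6},{"rot": [0,0,0],"offset": [0,0,0],"gripper": 0.8},{"rot": [0,0,0],"offset": [0,0,0],"gripper": 1},{"rot": [0,0,0],"offset": [0,0,0],"gripper": 1},{"rot": [0,0,0],"offset": [0,0,0],"gripper": 1},{"rot": [0,0,0],"offset": [0,0,0],"gripper": 1},{"rot": [0,0,0],"offset": [0,0,0],"gripper": 1}]'

```text
time_s: 12.45
position: [0.5153, 0.3818, 0.0841]
tcp_rot: [[-0.364, 0.931, 0.0], [0.931, 0.364, -0.0], [-0.0, -0.0, -1.0]]
force: [0.1, -0.5, 0.3]
opening: 0.407
```

Request:
arm_command --targets '[{"rot": [0,0,0],"offset": [0,0,-0.5],"gripper": 1},{"rot": [0,0,0],"offset": [0,0,-1.5],"gripper": 1},{"rot": [0,0,0],"offset": [0,0,-3],"gripper": 1},{"rot": [0,0,0],"offset": [0,0,-5],"gripper": 1},{"rot": [0,0,0],"offset": [0,0,-7.5],"gripper": 1},{"rot": [0,0,0],"offset": [0,0,-10],"gripper": 1},{"rot": [0,0,0],"offset": [0,0,-12],"gripper": 1},{"rot": [0,0,0],"offset": [0,0,-13],"gripper": 1}]'

```text
time_s: 13.25
position: [0.516, 0.3824, 0.2174]
tcp_rot: [[-0.364, 0.931, 0.004], [0.931, 0.364, 0.002], [0.001, 0.005, -1.0]]
force: [-0.2, 0.6, -4.8]
opening: 0.414
```

Request:
arm_command --targets '[{"rot": [0,0,1],"offset": [-1,-0.6,0],"gripper": 1},{"rot": [0,0,3],"offset": [-3,-1.7,0],"gripper": 1},{"rot": [0,0,5],"offset": [-5.2,-3,0],"gripper": 1},{"rot": [0,0,7.5],"offset": [-7.5,-4.3,0],"gripper": 1},{"rot": [0,0,10],"offset": [-9.8,-5.6,0],"gripper": 1},{"rot": [0,0,12],"offset": [-11.8,-6.7,0],"gripper": 1},{"rot": [0,0,12.8],"offset": [-12.8,-7.3,0],"gripper": 1},{"rot": [0,0,12.8],"offset": [-12.8,-7.3,0],"gripper": 1}]'

```text
time_s: 14.05
position: [0.4929, 0.2344, 0.2133]
tcp_rot: [[-0.146, 0.989, -0.003], [0.989, 0.146, -0.001], [-0.0, -0.003, -1.0]]
force: [0.1, -0.2, -5.0]
opening: 0.41
```

Request:
arm_command --targets '[{"rot": [0,0,0],"offset": [0,0,1],"gripper": 1},{"rot": [0,0,0],"offset": [0,0,2],"gripper": 1},{"rot": [0,0,0],"offset": [0,0,3],"gripper": 1},{"rot": [0,0,0],"offset": [0,0,3.5],"gripper": 1},{"rot": [0,0,0],"offset": [0,0,3.8],"gripper": 1},{"rot": [0,0,0],"offset": [0,0,3.8],"gripper": 1},{"rot": [0,0,0],"offset": [0,0,3.8],"gripper": 1},{"rot": [0,0,0],"offset": [0,0,3.8],"gripper": 1}]'

```text
time_s: 14.85
position: [0.4942, 0.2363, 0.1765]
tcp_rot: [[-0.149, 0.989, 0.001], [0.989, 0.149, 0.0], [0.0, 0.001, -1.0]]
force: [0.0, -0.2, -5.2]
opening: 0.413
```

Run:
```python
from ov import *
cap("scene"); s=st(); w=cap("wrist"); c=cap("scene")
a=cv2.resize(w["frame"][110:270,150:360,::-1],(798,608),interpolation=cv2.INTER_CUBIC)[:600]
x,y=proj(c,[(.4938,.236,.07)])[0].astype(int);print(x,y)
b=cv2.resize(c["frame"][y-45:y+45,x-60:x+60,::-1],None,fx=6,fy=6,interpolation=cv2.INTER_CUBIC)
cv2.imwrite("pics/w7.png",a);cv2.imwrite("pics/s7.png",b)
```

```text
14.9 [0.4942 0.2362 0.1765] [[-0.1485, 0.9889, 0.001], [0.9889, 0.1485, 0.0002], [0.0001, 0.001, -1.0]] [ 0.  -0.3 -5.1] 0.4100192258623312
226 208
```

View pics/w7.png

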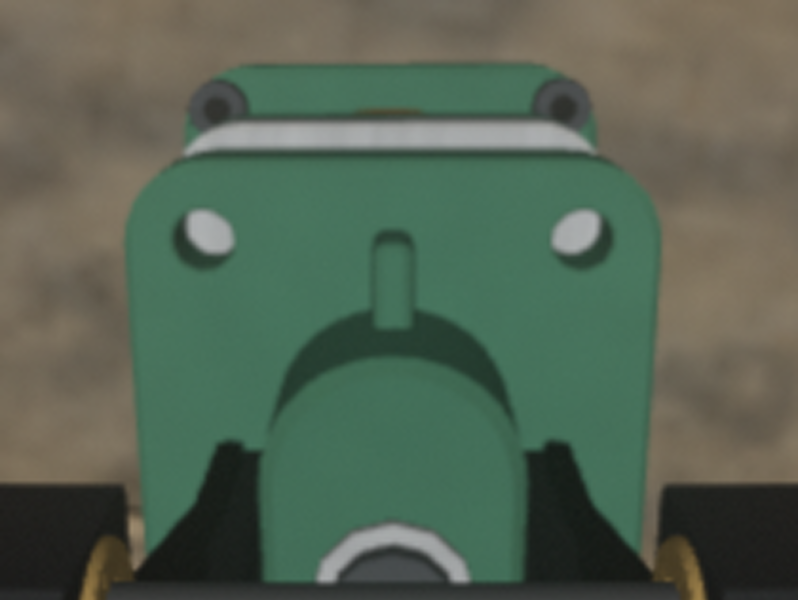

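The held cover covers the casing face, with cover holes at (204,239) and (582,239). Its near edge is at row ~155 and the casing's face edge at row ~120, centred near 391. Now the offset:

Run:
```python
from ov import *
s=st(); w=cap("wrist"); R=np.array(s["tcp_rot"]);p=np.array(s["position"])
f=lambda P:[((x+.5)/3.8-.5+150,(y+.5)/3.8-.5+110) for x,y in P]
T=lambda P,z:((ray(w,f(P),z)-p)@R*1000).round(2)
zu=p[2]-.0841
print("cover holes",T([(204,239),(582,239)],zu+.012),"near edge",T([(393,155)],zu+.012)[:,1],"side edges",T([(127,260),(660,260)],zu+.012)[:,0])
print("casing near edge",T([(240,119),(391,119),(545,119)],.062),"corners",T([(186,152),(598,152)],.062))
# row profile of native image down the middle
import sys
g=cv2.cvtColor(w["frame"],cv2.COLOR_RGB2GRAY).astype(int)
for x in(215,253,290): print(x,[ (y,g[y,x]) for y in range(136,156)])
for y in (146,148): print(y,[(x,g[y,x]) for x in list(range(194,206))+list(range(300,314))])
```

```text
15.0 [0.4941 0.2362 0.1764] [[-0.1485, 0.9889, 0.0008], [0.9889, 0.1485, 0.0002], [0.0001, 0.0008, -1.0]] [ 0.8 -0.6 -4.9] 0.4170438740498842
cover holes [[-28.24 -41.97  72.06]
 [ 27.42 -41.98  72.07]] near edge [-54.31] side edges [-39.84  39.18]
casing near edge [[-27.89 -54.96 114.39]
 [ -0.74 -54.92 114.39]
 [ 26.96 -54.97 114.39]] corners [[-37.91 -49.04 114.39]
 [ 36.81 -49.06 114.4 ]]
215 [(136, np.int64(87)), (137, np.int64(81)), (138, np.int64(77)), (139, np.int64(75)), (140, np.int64(69)), (141, np.int64(80)), (142, np.int64(118)), (143, np.int64(152)), (144, np.int64(165)), (145, np.int64(169)), (146, np.int64(169)), (147, np.int64(167)), (148, np.int64(145)), (149, np.int64(98)), (150, np.int64(66)), (151, np.int64(75)), (152, np.int64(89)), (153, np.int64(95)), (154, np.int64(98)), (155, np.int64(99))]
253 [(136, np.int64(98)), (137, np.int64(97)), (138, np.int64(89)), (139, np.int64(75)), (140, np.int64(68)), (141, np.int64(84)), (142, np.int64(129)), (143, np.int64(158)), (144, np.int64(164)), (145, np.int64(167)), (146, np.int64(167)), (147, np.int64(165)), (148, np.
[... 1037 characters left out ...]
 np.int64(100)), (309, np.int64(101)), (310, np.int64(100)), (311, np.int64(100)), (312, np.int64(99)), (313, np.int64(100))]
148 [(194, np.int64(104)), (195, np.int64(105)), (196, np.int64(106)), (197, np.int64(105)), (198, np.int64(104)), (199, np.int64(118)), (200, np.int64(148)), (201, np.int64(168)), (202, np.int64(171)), (203, np.int64(168)), (204, np.int64(163)), (205, np.int64(155)), (300, np.int64(154)), (301, np.int64(155)), (302, np.int64(155)), (303, np.int64(158)), (304, np.int64(148)), (305, np.int64(121)), (306, np.int64(99)), (307, np.int64(97)), (308, np.int64(100)), (309, np.int64(101)), (310, np.int64(102)), (311, np.int64(100)), (312, np.int64(101)), (313, np.int64(100))]
```

Request:
arm_command --targets '[{"rot": [0,0,-0.2],"offset": [-0.01,-0.05,0.4],"gripper": 1},{"rot": [0,0,-0.2],"offset": [-0.01,-0.05,0.8],"gripper": 1},{"rot": [0,0,-0.2],"offset": [-0.01,-0.05,1.2],"gripper": 1},{"rot": [0,0,-0.2],"offset": [-0.01,-0.05,1.6],"gripper": 1},{"rot": [0,0,-0.2],"offset": [-0.01,-0.05,1.9],"gripper": 1},{"rot": [0,0,-0.2],"offset": [-0.01,-0.05,2.05],"gripper": 1},{"rot": [0,0,-0.2],"offset": [-0.01,-0.05,2.05],"gripper": 1},{"rot": [0,0,-0.2],"offset": [-0.01,-0.05,2.05],"gripper": 1}]'

```text
time_s: 15.85
position: [0.4935, 0.236, 0.1556]
tcp_rot: [[-0.152, 0.988, 0.0], [0.988, 0.152, 0.0], [-0.0, 0.0, -1.0]]
force: [-0.2, 0.3, -5.0]
opening: 0.409
```

Run:
```python
from ov import *
for i in range(6): c=cap("scene")
s=st(); w=cap("wrist"); st()
a=cv2.resize(w["frame"][130:210,165:345,::-1],None,fx=4.4,fy=4.4,interpolation=cv2.INTER_CUBIC)[:300]
x,y=proj(c,[(.4938,.236,.07)])[0].astype(int)
b=cv2.resize(c["frame"][y-30:y+22,x-70:x+62,::-1],None,fx=6,fy=5.7,interpolation=cv2.INTER_CUBIC)[:296]
a=a[:,:792];b=b[:,:792]
cv2.imwrite("pics/f8.png",np.vstack([a,b])); print(a.shape,b.shape)
```

```text
16.15 [0.4934 0.236  0.1557] [[-0.152, 0.9884, 0.0002], [0.9884, 0.152, 0.0001], [0.0, 0.0003, -1.0]] [ 0.4 -0.6 -5.4] 0.4112690729098611
16.2 [0.4935 0.236  0.1557] [[-0.1521, 0.9884, 0.0003], [0.9884, 0.1521, 0.0001], [0.0, 0.0003, -1.0]] [ 0.  -0.2 -3.6] 0.40948416005745136
(300, 792, 3) (296, 792, 3)
```

View pics/f8.png

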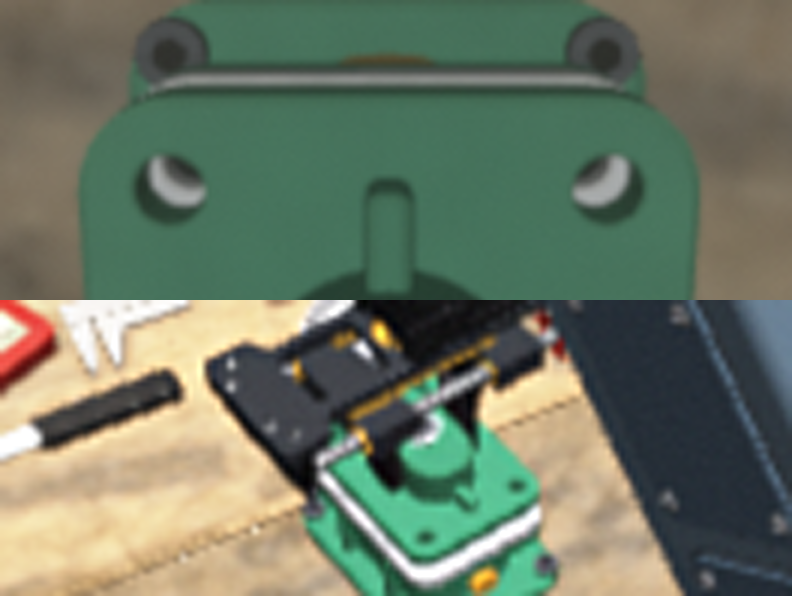

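The threaded holes' dark arcs show symmetrically through both visible cover holes, at about (180,165) and (597,165). I'll overlay the ideal aligned thread circles on them.

Run:
```python
from ov import *
w=cap("wrist"); s=st(); R=np.array(s["tcp_rot"]);p=np.array(s["position"])
f=lambda P:[((x+.5)/4.4-.5+165,(y+.5)/4.4-.5+130) for x,y in P]
zu=p[2]-.0841+.012
h=(ray(w,f([(170,188),(607,188)]),zu)-p)@R; print("cover upper mouths mm",(h*1000).round(2),"underside gap",(zu-.012-.062)*1000)
tiles=[]
for i,x0 in((0,193),(1,288)):
    y0,S=150,13
    for ov in(0,1):
        im=cv2.resize(w["frame"][y0:y0+34,x0:x0+30,::-1],None,fx=S,fy=S*.65,interpolation=cv2.INTER_CUBIC)
        im=cv2.resize(w["frame"][y0:y0+23,x0:x0+30,::-1],None,fx=S,fy=S,interpolation=cv2.INTER_CUBIC)
        if ov:
            for z,r,c in((zu,.0045,(0,255,255)),(zu-.012,.0045,(255,0,255)),(.062,.004,(0,0,255))):
                draw(im,circ(w,(h[i][0],h[i][1],p[2]-z),r,R,p),x0,y0,S,c)
        tiles.append(im)
cv2.imwrite("pics/f9.png",np.vstack([np.hstack([tiles[0],tiles[2]]),np.hstack([tiles[1],tiles[3]])]))
```

```text
16.25 [0.4934 0.236  0.1557] [[-0.1521, 0.9884, 0.0002], [0.9884, 0.1521, 0.0001], [0.0, 0.0002, -1.0]] [ 0.  -0.3 -5.1] 0.4114846125495887
cover upper mouths mm [[-28.3  -42.06  72.09]
 [ 27.27 -42.06  72.09]] underside gap 9.552659859640169
```

View pics/f9.png

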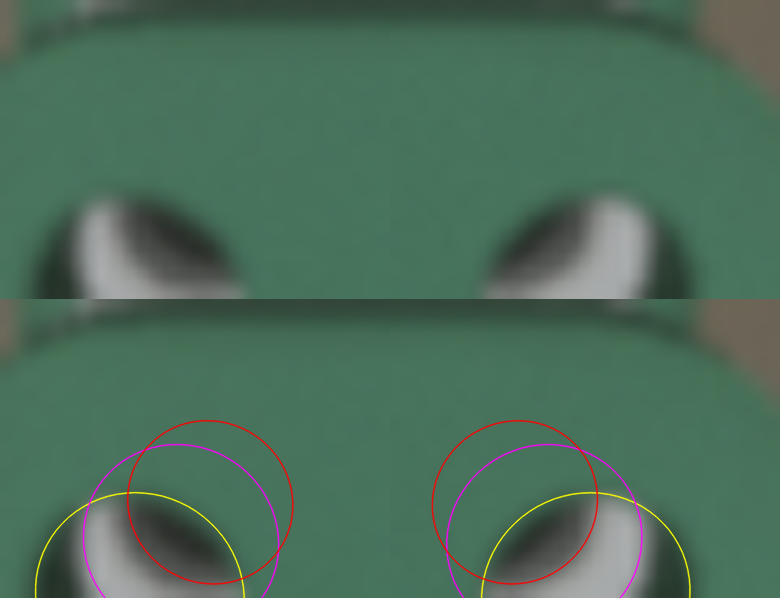

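Dark arcs match the ideal circles within about half a millimetre on both sides. The gap is 9.6 mm, the cover is level, and there is no contact force beyond the cover's weight. Handing in.

```bash
python3 -c "
from h import *
print(ticket.hand_in()); st()"
```

```text
the job is handed in; nothing more can be done
None
the job is handed in; nothing more can be done
```

The bearing is seated in the casing pocket, and the cover is being held level over the casing with its screw holes lined up for you to start the screws. I handed the job in at about 16 s of the 54 s allowed, still gripping the cover by the flats of its boss.

**Bearing:** I released it about 7 mm deep with no contact force. The close view then showed it flat and at full depth, centred to about 0.3 mm.

**Cover:**
- **Gap:** the underside is about 9.6 mm above the machined face.
- **Level:** within about 0.02°, from the tool pose; I did not measure the cover itself.
- **Contact:** the force reading shows only the cover's weight, about 5 N, so it is touching neither casing nor bearing.
- **Holes:** through the two visible cover holes, the threaded holes line up to about 0.5 mm. The gripper hides the other two, so I inferred those from the yaw and the symmetry of the pattern.

**Disagreement:** the top and wrist cameras differed by about 2 mm in absolute position. They agreed within 0.5 mm on the shift from cover to casing, so I used that shift and the direct view through the holes.

I did not move the screw dish, ratchet, spanner or the brown look-alike.

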